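# Fold back the bifold dust cover of the blue bearing tray

### The arm

A 7-joint arm with a two-finger parallel gripper is mounted at the origin on the work surface. World frame = base frame: x ahead of the robot, y to its left, z up, the work surface at z = 0. Lengths are in m, angles in rad, forces in N, time in s.
With the tool pointing down it reaches from about 0.35 to 0.9 m from the base axis. Payload 8.1 kg.
Tool frame: the origin (TCP) lies at the centre of the arm's flange, where the gripper is bolted on; the fingertips stand 178 mm ahead of it and the grasp point (between the pads) lies 159 mm ahead of it; x points along the fingers, z is the direction in which the jaws open and shut, and the axes are right-handed (so a half turn about x gives the same grasp; the last joint's range is limited). The gripper opens to 92 mm and grips with 3 to 60 N. Pads are 19 mm wide; open, the fingers measure 130 mm over their backs; the gripper's body (75 mm by 190 mm) begins 47 mm behind the grasp point.
Start: joints at [-1.416, 0.434, 0.025, 1.573, -0.012, 1.134, -0.075], TCP at [0.159, 0.604, 0.405] pointing down, gripper open.
Joint ranges: [-2.62, 2.62], [-0.44, 2.09], [-1.27, 1.32], [0.08, 2.57], [-1.32, 4.46], [0.12, 2], [-2.74, 2.74]. Speed limits (rad/s): [2.22, 2.22, 3.01, 3.01, 3.14, 3.14, 3.14].

### API

Orientations are given as a rotation vector (axis times angle).
In Python, from cell import arm, get_image, search_frame, pinpoint gives the robot as it stands.
- The arm moves only by the tool arm_command, never from a script. Its argument "motion" is a list of rows, each a list of 7 numbers: the finger opening in mm, from 0 to 91.8, then the shift along the tool's x, y, z in mm, then the turn, a rotation vector about the tool's x, y, z in degrees. In form: [[fingers, x, y, z, ax, ay, az], ...]. A call has 1 to 5 rows; each row shifts and turns the commanded pose from where the row before left it, along the tool's axes as they then stand; what a row does not reach is not made up. A row lasts 1/8 s, in which the tool goes at most 62.5 mm and 10.7 degrees, less where a joint would pass 70% of its speed; a pose out of reach is approached as far as the arm can. A call with a gripper value outside its range is refused whole. The fingers move at their own pace and stop on an object; "newtons" is the grip in N (left out, the last holds). Time passes only in rows, so rows that do not move let the fingers close. It gives the time, the measured TCP pose, the force and the opening at its end, in the units of the state.
- arm.observe(): the state, without advancing time (a new reading comes with each control period).
- get_image(name): name is "scene" or "side" or "wrist"; returns a dict with "frame" (400x640x3 uint8, red, green, blue), "range_z" (400x640 float32, m along the optical axis (not along the pixel's ray), 0 where there is no reading), "K" (3x3 intrinsics, pixels), "distortion" ([k1, k2, p1, p2, k3] as OpenCV has them; the pictures are not rectified), "origin" and "rotation" of the camera in the world; the wrist camera has in their place "tool_from_camera" (4x4, takes a point from camera to tool coordinates, whose origin is the TCP and whose axes are the tool frame's). Camera axes: x right, y down, z forward; pixel columns grow to the right and rows downward; lengths in m; the calibration is good to about 2 mm. A picture is of the moment at which its call begins: read the wrist's pose just before it.
- arm.sign_off(): hands the job in, once; it reports no verdict.
Trained networks look in the newest picture that a camera, given by its name, has taken for a name from the list of things; names that differ only in an ending like _2 or _b are one class to them, and where a whole thing is asked for, a point or a joint stands for the part that bears it (a point fixed in the world has none). Each returns a list of dicts, best first, with "p" (0 to 1); they miss things now and then, are a little off and sometimes report something else, mostly with a low value. They report only what shows in the picture. A call takes as long as a camera call.
- search_frame(camera, target): "point" ([x, y, z] in m, in world coordinates, good to about 4 mm: the middle of the surface that is visible of it).
- pinpoint(camera, target): "point" ([x, y, z] in m, in world coordinates, good to about 4 mm: a listed point, or the origin of a listed thing).
The state is a dict: "clock": time; "joints": joint angles; "dq": joint speeds; "joint_efforts": joint torques, N m; "position": TCP position; "ee_rot": TCP orientation; "force": force on the tool from outside, world axes, zero at the start; "ft_torque": the same for the moment, N m; "width": opening from 0.0 (shut) to 1.0 (fully open).
Only numpy, scipy, OpenCV 4.12 (cv2) and the standard library are available. Lean on these libraries where they do the work, as an engineer would, in place of code of your own. Each camera call takes 0.05 s, during which the arm holds its last target. There are 200 camera calls.

### The job

The fitter needs bearings from the blue tray on the bench: push the front edge of its two-panel dust cover back along the tray, by the red bar, until the two panels stand folded flat against each other over the hinge at the back, and leave it so. Leave the yellow tray's cover as it is.

Things in the scene. Friction and masses are not known exactly. Their poses are not given: they have to be found in the camera images.
- blue_cover (a joint): Angle of both panels of the blue cover above level, rad: 0 = both level (shut), 1.57 = stop: upright, flat together (folded). Starts at 0.5 to 0.85. Two panels, each 115 long, 120 wide, 5 thick: the back one hinged to the tray's back rim, the front one to its other edge; the front edge runs along the rims, 230 x cos(angle) mm ahead of the hinge. Stiff: stays where left.
- blue_bar (a point): Middle of the red push bar on the blue front panel: 14 mm thick, 90 long, along its y (across the tray), 34 mm out from the panel's inner face, 30 mm up from its front edge. Its height is about 105 mm at first, 90 when folded, then 34 mm short of the hinge line. Pushed level towards the hinge (4 to 10 N) it raises the ridge (to 180 mm) and folds the cover.
- blue_hinge (a point): Middle of the blue cover's hinge line on the blue tray's back rim, 60 mm above the bench; fixed. Its x axis is level and points from the tray's front to its back: the direction to push in; y is along the hinge. The tray is 240 x 128 mm, 56 mm high, open on top, screwed to the bench; its front rim lies 235 mm before the hinge.
- yellow_bar (a point): Middle of the same red bar on the yellow tray's cover, alike but for its colour, beside the blue one on its left or right, 280 to 480 mm between their middles. To be left as it is.

How it is judged:
By the outcome, as a careful person would: the job done as asked, in the order asked, and still so for the second after the job is handed in, with the robot touching nothing.
It also fails if it takes over 32 s, if anything falls off the work surface, if the arm or the gripper's body presses on something with over 40 N, if the wrist force passes 120 N, or if a joint passes its speed limit or range.

## Working session

There is one attempt and no reset: what is moved stays moved. The work goes in short steps, Python scripts to look and compute and a tool call to move; the robot and the scene stay as the last step left them, time stands still between calls to the robot, and variables do not carry over. Pictures are saved under pics/ and viewed, about 8 in all and at most 12, crops included, and the job is handed in when it is done.

Besides the shell and the picture viewer there is one more tool, called after "Request:" as name([rows], argument=value, ...), one row to a line, values as JSON. arm_command: Moves the arm, as the interface text tells. Its arguments: {"type":"object","properties":{"motion":{"type":"array"},"newtons":{"type":"number"}},"required":["motion"]}

```bash
mkdir -p pics
cat > h.py <<'E'
import numpy as np, cv2
from cell import arm, get_image, search_frame, pinpoint
from scipy.spatial.transform import Rotation as R
def save(im,n): cv2.imwrite(f'pics/{n}.png',im['frame'][:,:,::-1])
def cloud(im):
    h,w=im['range_z'].shape
    u,v=np.meshgrid(np.arange(w),np.arange(h))
    p=cv2.undistortPoints(np.stack([u,v],-1).reshape(-1,1,2).astype(np.float64),im['K'],np.array(im['distortion'],float)).reshape(h,w,2)
    z=im['range_z']; c=np.dstack([p[...,0]*z,p[...,1]*z,z])
    return c@np.array(im['rotation']).T+np.array(im['origin'])
E
python3 - <<'E'
from h import *
s=arm.observe();print({k:np.round(s[k],3) for k in s})
ims=[]
for c in('scene','side'):
    im=get_image(c);ims.append(im['frame'][:,:,::-1]);np.savez(f'{c}.npz',**im)
    for t in('blue_bar','blue_hinge','yellow_bar'):
        print(c,t,[(np.round(d['point'],3),round(d['p'],2)) for d in pinpoint(c,t)[:3]])
    print(c,'cover',[(np.round(d['point'],3),round(d['p'],2)) for d in search_frame(c,'blue_cover')[:2]])
    cv2.imwrite(f'pics/{c}0.png',ims[-1])
E
```

```text
{'clock': np.float64(0.0), 'joints': array([-1.416,  0.435,  0.025,  1.574, -0.012,  1.134, -0.075]), 'dq': array([-0.   , -0.001,  0.   , -0.002, -0.   ,  0.   ,  0.001]), 'joint_efforts': array([-0.0000e+00, -6.6785e+01,  9.8500e-01, -3.1446e+01, -6.0000e-02,
        4.3000e-02,  0.0000e+00]), 'position': array([0.159, 0.604, 0.404]), 'ee_rot': array([-1.018,  1.321,  1.016]), 'force': array([-1.023,  0.764,  0.592]), 'ft_torque': array([-0.025,  0.04 , -0.002]), 'width': np.float64(0.999)}
scene blue_bar [(array([ 0.525, -0.216,  0.109]), 0.72)]
scene blue_hinge [(array([ 0.692, -0.171,  0.06 ]), 0.94)]
scene yellow_bar [(array([0.471, 0.208, 0.105]), 0.71)]
scene cover [(array([ 0.649, -0.193,  0.104]), 0.59)]
side blue_bar [(array([ 0.525, -0.22 ,  0.111]), 0.98)]
side blue_hinge [(array([ 0.687, -0.17 ,  0.066]), 0.79)]
side yellow_bar [(array([0.477, 0.214, 0.106]), 0.83)]
side cover [(array([ 0.593, -0.184,  0.108]), 0.96)]
```

View pics/scene0.png

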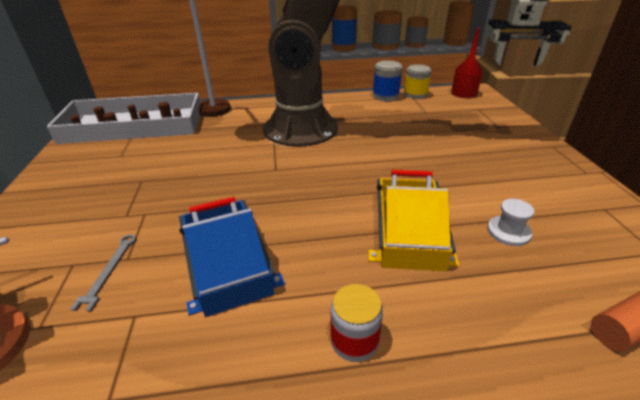

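View pics/side0.png

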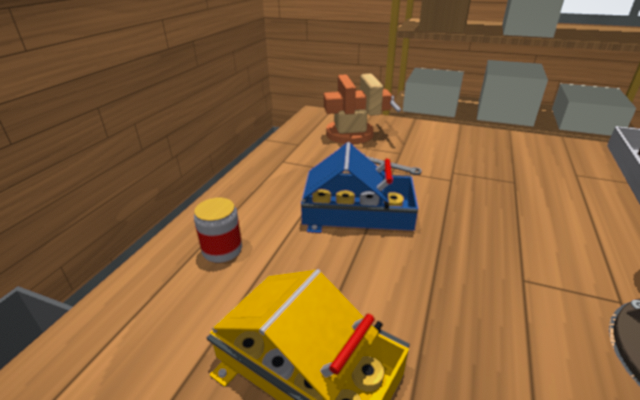

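Run:
```python
from h import *
for c in('scene','side'):
    im=dict(np.load(f'{c}.npz'));P=cloud(im);hsv=cv2.cvtColor(im['frame'],cv2.COLOR_RGB2HSV)
    H,S,V=[hsv[...,i] for i in range(3)]
    ok=(im['range_z']>0)&(P[...,0]>.3)&(P[...,0]<.9)
    m=ok&((H<6)|(H>174))&(S>150)&(V>80)&(P[...,1]<0)&(P[...,2]>.07)&(P[...,2]<.14)
    q=P[m];print(c,len(q),'bar',np.median(q,0).round(3), q.max(0).round(3),q.min(0).round(3))
    if len(q)>20:
        r=cv2.minAreaRect((q[:,:2]*1000).astype(np.float32));print(r)
        a=cv2.PCACompute2(q[:,:2].astype(np.float32),None)[1][0];print('dir deg',np.degrees(np.arctan2(a[1],a[0])))
    b=ok&(H>95)&(H<130)&(S>90)&(P[...,1]<0)&(P[...,2]>.065)
    q=P[b];print('blue n',len(q),'ridge top',q[q[:,2]>np.percentile(q[:,2],99)].mean(0).round(3))
    b=ok&(H>95)&(H<130)&(S>90)&(P[...,1]<0)&(P[...,2]<.062)
    print('tray rect',cv2.minAreaRect((P[b][:,:2]*1000).astype(np.float32)))
```

```text
Traceback (most recent call last):
  File "h.py", line 10, in cloud
    return c@np.array(im['rotation']).T+np.array(im['origin'])
           ~~~~~~~~~~~~~~~~~~~~~~~~~~~~^~~~~~~~~~~~~~~~~~~~~~~
ValueError: operands could not be broadcast together with shapes (400,640) (3,)
```

The scene view shows the blue cover half folded, its bar at (213,204) and its hinge at the near end around (235,300). The yellow cover is beside it, with its bar at (411,173). The side view agrees: blue bar at (389,171), ridge at (347,150). The rotation is evidently a rotation vector, so I'll fix the cloud helper.

```bash
sed -i "s/np.array(im\['rotation'\]).T/rot(im['rotation']).T/" h.py
cat >> h.py <<'E'
def rot(r):
    r=np.array(r,float); return r if r.shape==(3,3) else R.from_rotvec(r).as_matrix()
E
python3 - <<'E'
from h import *
for c in('scene','side'):
    im=dict(np.load(f'{c}.npz'));P=cloud(im);hsv=cv2.cvtColor(im['frame'],cv2.COLOR_RGB2HSV)
    H,S,V=[hsv[...,i] for i in range(3)]
    ok=(im['range_z']>0)&(P[...,0]>.3)&(P[...,0]<.9)
    m=ok&((H<6)|(H>174))&(S>150)&(V>80)&(P[...,1]<-.1)&(P[...,1]>-.35)&(P[...,2]>.07)&(P[...,2]<.14)
    q=P[m];print(c,len(q))
    if len(q)>20:
        print('bar',np.median(q,0).round(3), q.max(0).round(3),q.min(0).round(3))
        a=cv2.PCACompute2(q[:,:2].astype(np.float32),None)[1][0];print('dir deg',np.degrees(np.arctan2(a[1],a[0])))
    B=ok&(H>95)&(H<130)&(S>90)&(P[...,1]<-.05)&(P[...,1]>-.35)
    q=P[B&(P[...,2]>.065)];print('blue n',len(q),'ridge top',q[q[:,2]>np.percentile(q[:,2],99)].mean(0).round(3))
    print('tray rect',cv2.minAreaRect((P[B][:,:2]*1000).astype(np.float32)))
s=arm.observe();M=R.from_rotvec(s['ee_rot']).as_matrix();print(M.round(3))
h=np.array([.69,-.1705]);b=np.array([.525,-.218]);d=h-b;print(np.degrees(np.arctan2(d[1],d[0])),np.hypot(*d))
im=get_image('wrist');print(im['tool_from_camera'].round(3))
E
```

```text
scene 261
bar [ 0.528 -0.217  0.112] [ 0.543 -0.173  0.117] [ 0.514 -0.26   0.103]
dir deg 104.28742
blue n 4498 ridge top [ 0.615 -0.199  0.14 ]
tray rect ((581.353271484375, -202.33547973632812), (242.15194702148438, 177.52804565429688), 15.227616310119629)
side 134
bar [ 0.521 -0.205  0.11 ] [ 0.538 -0.171  0.113] [ 0.508 -0.258  0.103]
dir deg 105.164795
blue n 1964 ridge top [ 0.602 -0.189  0.137]
tray rect ((577.0469360351562, -191.0162353515625), (240.4114990234375, 153.61277770996094), 17.368494033813477)
[[-0.    -0.967  0.255]
 [ 0.     0.255  0.967]
 [-1.     0.     0.   ]]
16.059987307160643 0.17170104833692768
[[-0.    -0.257  0.966  0.02 ]
 [-0.001 -0.966 -0.257  0.068]
 [ 1.    -0.001 -0.     0.002]
 [ 0.     0.     0.     1.   ]]
```

```bash
cat > plan.py <<'E'
from h import *
from scipy.spatial.transform import Slerp
A=np.radians(15.5); u=np.array([np.cos(A),np.sin(A),0]); Z=np.array([0,0,1.])
HINGE=np.array([.690,-.1705,.06]); BAR=np.array([.525,-.218,.107])
def pose(tip,tilt):
    t=np.radians(tilt); x=np.sin(t)*u-np.cos(t)*Z; y=np.cos(t)*u+np.sin(t)*Z
    return tip-.178*x, R.from_matrix(np.stack([x,y,np.cross(x,y)],1))
def rows(p,r,p2,r2,n,f=0):
    s=Slerp([0,1],R.concatenate([r,r2]))
    for i in range(n):
        q=s((i+1)/n); t=p+(p2-p)/(n-i) if False else None
        tp=p+(p2-p)/(n-i)
        d=r.inv().apply(tp-p)*1000; w=(r.inv()*q).as_rotvec(degrees=True)
        d,w=d.round(0),w.round(1)
        print([f,*d.tolist(),*w.tolist()])
        p=p+r.apply(d/1000); r=r*R.from_rotvec(w,degrees=True)
    return p,r
def cur():
    s=arm.observe(); return np.array(s['position']),R.from_rotvec(s['ee_rot'])
E
python3 - <<'E'
from plan import *
p,r=cur()
tip=BAR-.056*u; 
pe,re=pose(np.array([tip[0],tip[1],.220]),0)
p,r=rows(p,r,np.array([.39,.16,.41]),r*R.from_rotvec([75,0,0],degrees=True),10)
p,r=rows(p,r,pe,re,10)
print(p,r.as_matrix().round(2))
E
```

```text
[0, -1.0, -34.0, -37.0, 7.5, 0.0, 0.0]
[0, -0.0, -38.0, -32.0, 7.5, -0.0, -0.0]
[0, -1.0, -42.0, -27.0, 7.5, -0.0, 0.0]
[0, -0.0, -45.0, -21.0, 7.5, 0.0, 0.0]
[0, -1.0, -48.0, -15.0, 7.5, 0.0, 0.0]
[0, -0.0, -49.0, -9.0, 7.5, -0.0, 0.0]
[0, -1.0, -50.0, -3.0, 7.5, 0.0, 0.0]
[0, -0.0, -50.0, 4.0, 7.5, -0.0, 0.0]
[0, -1.0, -49.0, 10.0, 7.5, 0.0, -0.0]
[0, -0.0, -48.0, 17.0, 7.5, -0.0, -0.0]
[0, 1.0, -39.0, 8.0, 7.5, 0.0, 0.0]
[0, 1.0, -38.0, 13.0, 7.4, 0.0, 0.0]
[0, 1.0, -36.0, 18.0, 7.5, 0.0, -0.0]
[0, 1.0, -33.0, 22.0, 7.5, 0.0, -0.0]
[0, 1.0, -30.0, 27.0, 7.5, 0.0, -0.0]
[0, 1.0, -26.0, 30.0, 7.4, 0.0, -0.0]
[0, 1.0, -22.0, 33.0, 7.5, 0.0, -0.0]
[0, 2.0, -18.0, 36.0, 7.5, 0.0, -0.0]
[0, 1.0, -13.0, 38.0, 7.5, 0.0, -0.0]
[0, 2.0, -8.0, 40.0, 7.4, 0.0, -0.0]
[ 0.47123881 -0.2327672   0.39774958] [[ 0.    0.96  0.27]
 [-0.    0.27 -0.96]
 [-1.    0.    0.  ]]
```

Request:
arm_command([
  [0,-1,-34,-37,7.5,0,0],
  [0,0,-38,-32,7.5,0,0],
  [0,-1,-42,-27,7.5,0,0],
  [0,0,-45,-21,7.5,0,0],
  [0,-1,-48,-15,7.5,0,0],
], newtons=20)

```text
clock: 1.18
position: [0.2761, 0.3816, 0.4079]
ee_rot: [-0.512, 1.509, 0.513]
force: [0.8, -0.4, -0.1]
width: 0.505
```

Request:
arm_command([
  [0,0,-49,-9,7.5,0,0],
  [0,-1,-50,-3,7.5,0,0],
  [0,0,-50,4,7.5,0,0],
  [0,-1,-49,10,7.5,0,0],
  [0,0,-48,17,7.5,0,0],
])

```text
clock: 1.8
position: [0.3902, 0.1582, 0.4101]
ee_rot: [0.001, 1.57, 0.001]
force: [0.4, 0.5, 0.1]
width: 0.005
```

Request:
arm_command([
  [0,1,-39,8,7.5,0,0],
  [0,1,-38,13,7.5,0,0],
  [0,1,-36,18,7.5,0,0],
  [0,1,-33,22,7.5,0,0],
  [0,1,-30,27,7.5,0,0],
])

```text
clock: 2.42
position: [0.4307, -0.0376, 0.405]
ee_rot: [0.513, 1.509, -0.512]
force: [-0.2, 0.8, 0.5]
width: 0.003
```

Request:
arm_command([
  [0,1,-26,30,7.5,0,0],
  [0,1,-22,33,7.5,0,0],
  [0,2,-18,36,7.5,0,0],
  [0,1,-13,38,7.5,0,0],
  [0,2,-8,40,7.5,0,0],
])

```text
clock: 3.05
position: [0.4707, -0.234, 0.3979]
ee_rot: [1.014, 1.321, -1.013]
force: [0.4, 0.4, 0.2]
width: 0.004
```

Run:
```python
from plan import *
for c in('scene','side','wrist'):
    get_image(c)
    for t in('blue_bar','blue_hinge'): print(c,t,[(np.round(d['point'],3),round(d['p'],2)) for d in pinpoint(c,t)[:1]])
p,r=cur(); tip=BAR-.056*u; tip[2]=.079
p,r=rows(p,r,*pose(tip,10),5); print(p)
tip=HINGE-.0505*u; tip[2]=.079
print(r.inv().apply(pose(tip,10)[0]-p)*1000)
```

```text
scene blue_bar [(array([ 0.522, -0.214,  0.108]), 0.56)]
scene blue_hinge [(array([ 0.689, -0.17 ,  0.057]), 0.71)]
side blue_bar [(array([ 0.526, -0.22 ,  0.11 ]), 0.9)]
side blue_hinge [(array([ 0.688, -0.171,  0.062]), 0.9)]
wrist blue_bar [(array([ 0.52 , -0.22 ,  0.107]), 0.64)]
wrist blue_hinge [(array([ 0.519, -0.218,  0.106]), 0.32)]
[0, 29.0, -6.0, 0.0, -0.0, -0.0, 2.0]
[0, 28.0, -7.0, 0.0, -0.1, -0.0, 2.0]
[0, 28.0, -8.0, 0.0, 0.0, -0.0, 2.0]
[0, 28.0, -9.0, 1.0, -0.0, -0.0, 2.0]
[0, 28.0, -11.0, 0.0, -0.1, -0.0, 2.0]
[ 0.44088272 -0.24101127  0.25398607]
[ 30.60387207 174.83388934  -1.23598401]
```

Request:
arm_command([
  [0,29,-6,0,0,0,2],
  [0,28,-7,0,0,0,2],
  [0,28,-8,0,0,0,2],
  [0,28,-9,1,0,0,2],
  [0,28,-11,0,0,0,2],
])

```text
clock: 4.12
position: [0.4409, -0.2412, 0.2534]
ee_rot: [1.106, 1.212, -0.876]
force: [0.7, 0.4, -0.8]
width: 0.004
```

Request:
arm_command([
  [0,1.8,10,0,0,0,0],
  [0,1.8,10,0,0,0,0],
  [0,1.8,10,0,0,0,0],
  [0,1.4,8,0,0,0,0],
  [0,1.4,8,0,0,0,0],
])

```text
clock: 4.75
position: [0.4862, -0.2295, 0.2541]
ee_rot: [1.106, 1.213, -0.879]
force: [-3.1, -1.0, 0.5]
width: 0.0
```

Run:
```python
from plan import *
im=get_image('side');save(im,'side1');s=arm.observe();print(s['force'],s['clock'])
print([(np.round(d['point'],3),round(d['p'],2)) for d in pinpoint('side','blue_bar')[:1]])
p,r=cur();print(p+.178*r.as_matrix()[:,0])
```

```text
[-0.82909287 -0.76167847  0.19410769] 4.8
[(array([ 0.53, -0.22,  0.11]), 0.76)]
[ 0.51643409 -0.22133875  0.07865842]
```

View pics/side1.png

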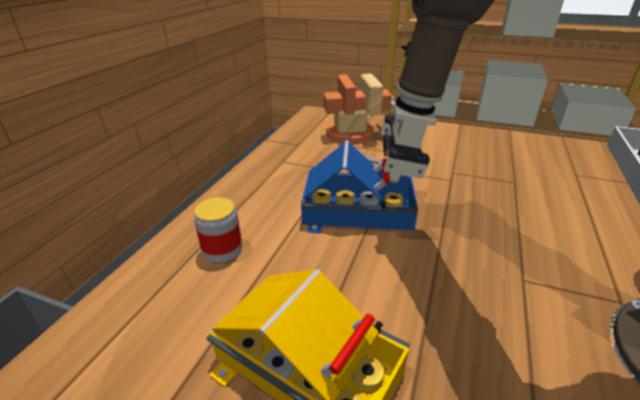

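The fingers are at the bar (around (387,172)), with about 130 mm left to push.

Request:
arm_command([
  [0,1.8,10,0,0,0,0],
  [0,1.8,10,0,0,0,0],
  [0,1.8,10,0,0,0,0],
  [0,1.8,10,0,0,0,0],
  [0,1.8,10,0,0,0,0],
])

```text
clock: 5.48
position: [0.5356, -0.2161, 0.2536]
ee_rot: [1.106, 1.212, -0.879]
force: [-2.9, -1.1, -2.4]
width: 0.004
```

Request:
arm_command([
  [0,1.8,10,0,0,0,0],
  [0,1.8,10,0,0,0,0],
  [0,1.8,10,0,0,0,0],
  [0,1.8,10,0,0,0,0],
])

```text
clock: 5.98
position: [0.5747, -0.2055, 0.2536]
ee_rot: [1.107, 1.212, -0.879]
force: [-2.1, -0.7, -2.7]
width: 0.005
```

Run:
```python
from plan import *
im=get_image('side');save(im,'side2');s=arm.observe();print(s['force'],s['clock'])
print([(np.round(d['point'],3),round(d['p'],2)) for d in pinpoint('side','blue_bar')[:1]])
p,r=cur();t=p+.178*r.as_matrix()[:,0];print(t,(HINGE-t)@u)
```

```text
[-0.04066067 -0.18346351 -1.73169053] 6.025
[(array([ 0.62 , -0.193,  0.103]), 0.97)]
[ 0.60556869 -0.19702282  0.07844874] 0.08844849128040332
```

View pics/side2.png

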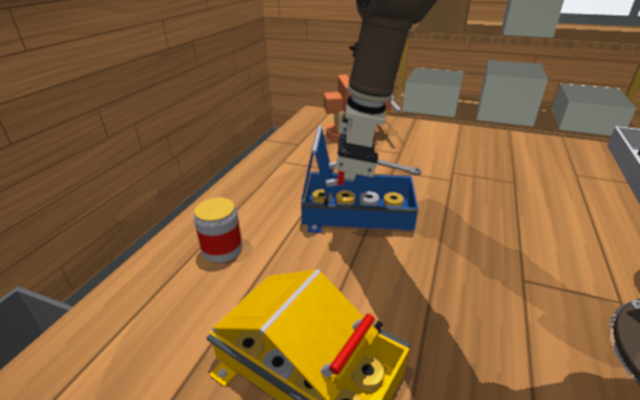

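The cover has followed and is nearly upright, its ridge at (320,132) and the bar at (340,178). About 40 mm remains, so I'll take smaller steps.

Request:
arm_command([
  [0,1.4,8,0,0,0,0],
  [0,1.4,8,0,0,0,0],
  [0,1.4,8,0,0,0,0],
  [0,1,6,0,0,0,0],
])

```text
clock: 6.58
position: [0.604, -0.1975, 0.2536]
ee_rot: [1.106, 1.212, -0.879]
force: [-1.9, 1.0, -1.8]
width: 0.0
```

Request:
arm_command([
  [0,0.7,4,0,0,0,0],
  [0,0.4,2,0,0,0,0],
  [0,0.4,2,0,0,0,0],
])

```text
clock: 6.95
position: [0.6112, -0.1957, 0.2535]
ee_rot: [1.106, 1.212, -0.879]
force: [-1.2, -0.1, -1.2]
width: 0.005
```

Run:
```python
from plan import *
im=get_image('side');cv2.imwrite('pics/side3.png',cv2.resize(im['frame'][80:260,240:480,::-1],None,fx=3,fy=3));s=arm.observe();print(s['force'],s['clock'])
b=pinpoint('side','blue_bar')[:1];print([(np.round(d['point'],3),round(d['p'],2),(HINGE-d['point'])@u) for d in b])
p,r=cur();t=p+.178*r.as_matrix()[:,0];print(t,(HINGE-t)@u)
```

```text
[-1.03305798 -0.2399588  -1.55284135] 7.0
[(array([ 0.66 , -0.18 ,  0.094]), 0.78, np.float64(0.0316938519348594))]
[ 0.64127905 -0.18743969  0.07834384] 0.051475925421988325
```

View pics/side3.png

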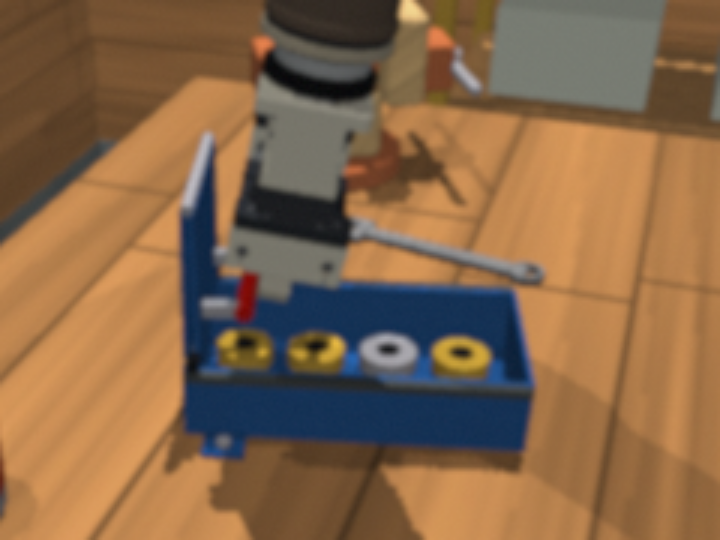

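The panels look upright and together (panel at (205,230) in the crop), but the force hasn't risen, so they aren't against the stop yet. I'll creep on until it does.

Request:
arm_command([
  [0,0.4,2,0,0,0,0],
  [0,0,0,0,0,0,0],
])

```text
clock: 7.3
position: [0.6133, -0.1951, 0.2536]
ee_rot: [1.106, 1.212, -0.879]
force: [-0.8, 0.4, -0.6]
width: 0.006
```

Request:
arm_command([
  [0,0.2,1,0,0,0,0],
  [0,0,0,0,0,0,0],
])

```text
clock: 7.55
position: [0.6136, -0.1951, 0.2535]
ee_rot: [1.107, 1.213, -0.88]
force: [-5.1, -0.8, 1.2]
width: 0.004
```

Request:
arm_command([
  [0,0.2,1,0,0,0,0],
  [0,0,0,0,0,0,0],
])

```text
clock: 7.8
position: [0.614, -0.1951, 0.2534]
ee_rot: [1.107, 1.214, -0.881]
force: [-9.7, -0.5, 3.2]
width: 0.006
```

Request:
arm_command([
  [0,0.2,1,0,0,0,0],
  [0,0,0,0,0,0,0],
])

```text
clock: 8.05
position: [0.6143, -0.1952, 0.2533]
ee_rot: [1.107, 1.215, -0.882]
force: [-11.9, -1.4, 5.3]
width: 0.008
```

Request:
arm_command([
  [0,-0.7,-4,0,0,0,0],
  [0,-1.8,-10,0,0,0,0],
  [0,-3.5,-20,0,0,0,0],
  [0,-5,-30,0,0,0,0],
  [0,-5,-30,0,0,0,0],
])

```text
clock: 8.68
position: [0.5232, -0.2196, 0.2531]
ee_rot: [1.106, 1.211, -0.879]
force: [-0.3, -0.8, 0.2]
width: 0.008
```

Request:
arm_command([
  [0,-40,0,0,0,0,0],
  [0,-50,0,0,0,0,0],
  [0,-50,0,0,0,0,0],
  [0,0,0,0,0,0,0],
])

```text
clock: 9.18
position: [0.5007, -0.2272, 0.3945]
ee_rot: [1.108, 1.205, -0.876]
force: [-0.2, 0.7, -1.2]
width: 0.004
```

Run:
```python
from plan import *
for c in('side','scene'):
    im=get_image(c);cv2.imwrite(f'pics/{c}4.png',cv2.resize(im['frame'][80:260,240:480,::-1],None,fx=3,fy=3) if c=='side' else im['frame'][...,::-1])
    for t in('blue_bar','yellow_bar'):
        print(c,t,[(np.round(d['point'],3),round(d['p'],2),round((HINGE-d['point'])@u,4)) for d in pinpoint(c,t)[:1]])
    P=cloud(im);hsv=cv2.cvtColor(im['frame'],cv2.COLOR_RGB2HSV);H,S=hsv[...,0],hsv[...,1]
    m=(im['range_z']>0)&(H>95)&(H<130)&(S>90)&(abs((P-HINGE)@u)<.06)&(abs((P-HINGE)@np.cross(Z,u))<.055)&(P[...,2]>.07)
    q=P[m];s=(q-HINGE)@u;print('panel',len(q),'lean deg',np.degrees(np.arctan(np.polyfit(q[:,2],s,1)[0])),'s',np.percentile(s,[5,50,95]).round(4),'ztop',q[:,2].max())
s=arm.observe();print(s['force'],s['clock'])
```

```text
side blue_bar [(array([ 0.658, -0.182,  0.094]), 0.63, np.float64(0.0338))]
side yellow_bar [(array([0.475, 0.21 , 0.106]), 0.59, np.float64(0.1053))]
panel 218 lean deg 0.5944289687256685 s [-0.0054 -0.0049 -0.0044] ztop 0.17424862941609948
scene blue_bar []
scene yellow_bar [(array([0.475, 0.209, 0.105]), 0.73, np.float64(0.1058))]
panel 3332 lean deg -0.023897265204015614 s [0.0043 0.0057 0.0071] ztop 0.1771356340764439
[-0.33890903  0.46745911  0.55074735] 9.475
```

View pics/side4.png

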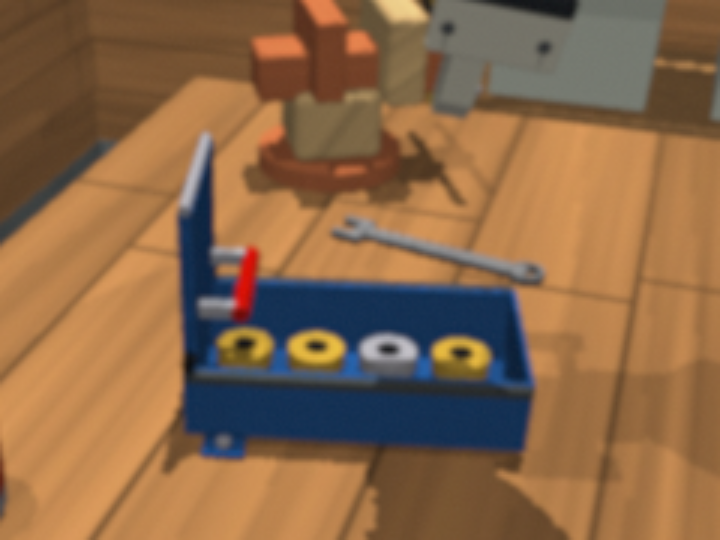

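The blue cover stands upright and flat (panel at (200,240), bar at (247,285) in the crop). The arm is clear and the yellow cover hasn't moved.

```bash
python3 -c "
from cell import arm
print(arm.sign_off())"
```

```text
the job is handed in; nothing more can be done
None
```

The blue cover is folded upright and flat at the back hinge, and I handed the job in at about 9.5 s. I pushed its red bar level towards the hinge with closed fingers, stopped when the panels met their stop, then backed off and lifted clear.

- **At the stop:** the finger stalled while the force rose to about 13 N, well under the limits.
- **Fold:** after I let go, the panels leaned less than 0.6° from upright in both camera views. In the side view the bar was 33.8 mm short of the hinge (34 expected) and 94 mm high (90 expected, within the camera's error).
- **Yellow cover:** its bar was where it started, to within about 4 mm of measuring error.
- **Missed check:** in the last scene-camera picture the network did not find the blue bar, so only the side camera confirms its final position. That camera looks from the back, so the upright panels probably hid the bar.

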